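# Make up a pickling batch of four copper slabs

### The job

Make up the white pickling carrier to a batch of exactly four copper slabs: some are already in it, so bring only what is missing from the sloping wooden rack and stand each upright and fully down in a free slot of its own, about centred across the carrier. Leave the spare copper slab and the brass slab in the rack, since brass must not share the copper's pickle, and do not disturb the tools lying around.

Things in the scene. Friction and masses are not known exactly. Their poses are not given: they have to be found in the camera images.
- rack: pale beech slot rack on a brown board, fixed to the left bench, 284 (y) x 84 (x) x 54 mm high. Origin under its middle, z up. Four slots along x, 68 apart in y, 12 wide, lean 26 degrees, tops toward the rack's -y; a slab sits 43 to 49 mm deep and shows its upper 41 mm. A seated slab's origin is at z = 12 mm, y = -98, -30, 38 or 106 mm
- carrier: white plastic comb carrier with a low blue handle at each end, fixed to the right bench, 268 (y) x 74 (x) x 64 mm high. Origin under its middle, z up. Five upright slots along x at y = -88, -44, 0, 44, 88 mm: 12 mm wide to z = 50 mm, then flaring at 45 degrees to the comb tops (64 mm; ends 55). Slot floors at z = 20 mm (origin of a seated slab; its top edge at 110 mm)
- copper_1: cast copper (reddish) plate slab, 70 wide x 90 high x 8 thick mm, about 0.45 kg. Origin at the middle of its bottom face; z along the height, y through the thickness, x along the width. A 4 mm high gate stub (18 x 6 mm) tops the middle of the upper edge. Starts in one of the four rack slots (which one varies), leaning 26 degrees.
- copper_2: cast copper (reddish) plate slab, 70 wide x 90 high x 8 thick mm, about 0.45 kg. Origin at the middle of its bottom face; z along the height, y through the thickness, x along the width. A 4 mm high gate stub (18 x 6 mm) tops the middle of the upper edge. Starts in one of the four rack slots (which one varies), leaning 26 degrees.
- copper_3: cast copper (reddish) plate slab, 70 wide x 90 high x 8 thick mm, about 0.45 kg. Origin at the middle of its bottom face; z along the height, y through the thickness, x along the width. A 4 mm high gate stub (18 x 6 mm) tops the middle of the upper edge. Starts in one of the four rack slots (which one varies), leaning 26 degrees.
- brass_1: cast brass (yellow) plate slab, 70 wide x 90 high x 8 thick mm, about 0.42 kg. Origin at the middle of its bottom face; z along the height, y through the thickness, x along the width. A 4 mm high gate stub (18 x 6 mm) tops the middle of the upper edge. Starts in one of the four rack slots (which one varies), leaning 26 degrees.
- copper_4: cast copper (reddish) plate slab, 70 wide x 90 high x 8 thick mm, about 0.45 kg. Origin at the middle of its bottom face; z along the height, y through the thickness, x along the width. A 4 mm high gate stub (18 x 6 mm) tops the middle of the upper edge. Starts upright in the carrier's slot at y = -88 mm.
- copper_5: cast copper (reddish) plate slab, 70 wide x 90 high x 8 thick mm, about 0.45 kg. Origin at the middle of its bottom face; z along the height, y through the thickness, x along the width. A 4 mm high gate stub (18 x 6 mm) tops the middle of the upper edge. Starts upright in the carrier's slot at y = 0 mm.
- flux_jar: small glass jar with a red screw cap, 38 mm across, 53 mm high, standing on the right bench; origin under its middle. Bystander
- lighter: blue pocket lighter, 79 x 25 x 12 mm, lying on the left bench; origin under its middle. Bystander
- scriber: steel scriber, 127 x 9 x 10 mm, lying on the right bench; origin under its middle, long axis y. Bystander

How it is judged:
At the end, for the whole second after the job is handed in: Exactly four copper slabs stand at rest in carrier slots: origin 14-27 mm above the carrier's underside, upright within 0.2 rad, x within 20 mm of the middle. The spare copper and the brass slab sit in rack slots (origin 6-22 mm above the bench, leaning 0.3-0.65 rad) (x of copper_4 in the frame of carrier between -0.02 and 0.02 m and y of copper_4 in the frame of carrier between -0.096 and 0.096 m and z of copper_4 in the frame of carrier between 0.014 and 0.027 m and angle between each of copper_4, copper_5's own z axis and vertical below 0.2 rad and linear speed of each of copper_4, copper_5 below 0.02 m/s and x of copper_5 in the frame of carrier between -0.02 and 0.02 m and y of copper_5 in the frame of carrier between -0.096 and 0.096 m and z of copper_5 in the frame of carrier between 0.014 and 0.027 m and x of brass_1 in the frame of rack between -0.03 and 0.03 m and y of brass_1 in the frame of rack between -0.125 and 0.125 m and z of brass_1 in the frame of rack between 0.006 and 0.022 m and angle between brass_1's own z axis and vertical between 0.3 and 0.65 rad and (((x of copper_2 in the frame of carrier between -0.02 and 0.02 m and y of copper_2 in the frame of carrier between -0.096 and 0.096 m and z of copper_2 in the frame of carrier between 0.014 and 0.027 m and angle between copper_2's own z axis and vertical below 0.2 rad and linear speed of copper_2 below 0.02 m/s) and (x of copper_3 in the frame of carrier between -0.02 and 0.02 m and y of copper_3 in the frame of carrier between -0.096 and 0.096 m and z of copper_3 in the frame of carrier between 0.014 and 0.027 m and angle between copper_3's own z axis and vertical below 0.2 rad and linear speed of copper_3 below 0.02 m/s) and (x of copper_1 in the frame of rack between -0.03 and 0.03 m and y of copper_1 in the frame of rack between -0.125 and 0.125 m and z of copper_1 in the frame of rack between 0.006 and 0.022 m and angle between copper_1's own z axis and vertical between 0.3 and 0.65 rad)) or ((x of copper_1 in the frame of carrier between -0.02 and 0.02 m and y of copper_1 in the frame of carrier between -0.096 and 0.096 m and z of copper_1 in the frame of carrier between 0.014 and 0.027 m and angle between copper_1's own z axis and vertical below 0.2 rad and linear speed of copper_1 below 0.02 m/s) and (x of copper_3 in the frame of carrier between -0.02 and 0.02 m and y of copper_3 in the frame of carrier between -0.096 and 0.096 m and z of copper_3 in the frame of carrier between 0.014 and 0.027 m and angle between copper_3's own z axis and vertical below 0.2 rad and linear speed of copper_3 below 0.02 m/s) and (x of copper_2 in the frame of rack between -0.03 and 0.03 m and y of copper_2 in the frame of rack between -0.125 and 0.125 m and z of copper_2 in the frame of rack between 0.006 and 0.022 m and angle between copper_2's own z axis and vertical between 0.3 and 0.65 rad)) or ((x of copper_1 in the frame of carrier between -0.02 and 0.02 m and y of copper_1 in the frame of carrier between -0.096 and 0.096 m and z of copper_1 in the frame of carrier between 0.014 and 0.027 m and angle between copper_1's own z axis and vertical below 0.2 rad and linear speed of copper_1 below 0.02 m/s) and (x of copper_2 in the frame of carrier between -0.02 and 0.02 m and y of copper_2 in the frame of carrier between -0.096 and 0.096 m and z of copper_2 in the frame of carrier between 0.014 and 0.027 m and angle between copper_2's own z axis and vertical below 0.2 rad and linear speed of copper_2 below 0.02 m/s) and (x of copper_3 in the frame of rack between -0.03 and 0.03 m and y of copper_3 in the frame of rack between -0.125 and 0.125 m and z of copper_3 in the frame of rack between 0.006 and 0.022 m and angle between copper_3's own z axis and vertical between 0.3 and 0.65 rad)))); the robot touches nothing.
It fails at once if the flux jar is pushed more than 30 mm (distance of flux_jar from where it was at the start of the episode above 0.03 m).
It fails at once if the lighter is pushed more than 30 mm (distance of lighter from where it was at the start of the episode above 0.03 m).
It fails at once if the scriber is pushed more than 30 mm (distance of scriber from where it was at the start of the episode above 0.03 m).
It also fails if it takes over 54 s, if anything falls off the work surface, if the arm or the gripper's body presses on something with over 40 N, if the wrist force passes 120 N, or if a joint passes its speed limit or range.

### The arm

A 6-joint arm with a two-finger parallel gripper is mounted at the origin on a cart in front of the work surface, level with it; the furniture and walls round the work are solid. World frame = base frame: x ahead of the robot, y to its left, z up, the work surface at z = 0. Lengths are in m, angles in rad, forces in N, time in s.
With the tool pointing down it reaches from about 0.275 to 0.775 m from the base axis. Payload 14.6 kg.
Tool frame: the origin (TCP) lies at the very end of the fingers, on their centre line; the grasp point (between the pads) lies 19 mm behind it; y points along the fingers, z is the direction in which the jaws open and shut, and the axes are right-handed (so a half turn about y gives the same grasp; the last joint's range is limited). The gripper opens to 85 mm and grips with 20 to 120 N. Pads are 22 mm wide; open, the fingers measure 114 mm over their backs; the gripper's body (76 mm by 85 mm) begins 54 mm behind the grasp point. The pads swing forward as they close: fully open they stand 13 mm farther back than shut.
Start: joints at [0.986, 0.263, -0.048, 1.259, 0, 1.415], TCP at [0.219, 0.477, 0.231] pointing down, gripper open.
Joint ranges: [-2.65, 2.65], [-0.89, 1.7], [-1.18, 1.37], [-2.13, 2.11], [-1.35, 1.29], [-3.14, 3.14]. Speed limits (rad/s): [1.89, 1.89, 2.57, 2.79, 3.14, 3.14].

### API

Orientations are given as a unit quaternion [w, x, y, z].
In Python, from cell import manip, effector, ik, viewer, job gives the robot as it stands. Calls block until the motion is done:
- manip.move_pose(position, orientation): joint-space move of the TCP to a pose.
- manip.move_l(position, max_speed=0.15, attitude=None): straight line of the TCP; attitude=None keeps the orientation; max_speed is the mean speed in m/s.
- manip.move_j(angles): joint-space move.
- effector.open_jaws() and effector.clamp(): open the fingers fully, or close them until they stop; the grip force is fixed at half the most.
- manip.wait(seconds).
- ik(position, orientation): joint angles nearest the present ones, or None.
- viewer.capture(name): name is "scene" or "top" or "wrist"; returns the picture (480x640x3 uint8, blue, green, red); there is no depth.
- viewer.camera_model(name): a dict with "mtx" (3x3 intrinsics, pixels), "k1" (the pictures are not rectified: a ray, as slopes to the right and down, at radius r is drawn at 1 + k1 r^2 times it, then the intrinsics apply), "pose" (4x4, takes a point from camera to world coordinates). Camera axes: x right, y up, looking along -z (the intrinsics and any distortion apply to the point x, -y, -z); pixel columns grow to the right and rows downward; lengths in m; the calibration is good to about 2 mm. A picture is of the moment at which its call begins: read the wrist's pose just before it. camera_model takes no time and is no camera call; for the wrist camera it gives the pose at the moment of the call.
A pose or a line that the arm cannot do raises manip.PlanningError and nothing moves.
- job.sign_off(): hands the job in, once; it reports no verdict.
Trained networks look in the newest picture that a camera, given by its name, has taken for a name from the list of things; names that differ only in an ending like _2 or _b are one class to them, and where a whole thing is asked for, a point or a joint stands for the part that bears it (a point fixed in the world has none). Each returns a list of dicts, best first, with "score" (0 to 1); they miss things now and then, are a little off and sometimes report something else, mostly with a low value. They report only what shows in the picture. A call takes as long as a camera call.
- viewer.boxes_of(camera, query): "rect" ([left, top, width, height] in pixels, round what is visible of it).
- viewer.regions_of(camera, query): "mask" (480x640 bool, what is visible of it) and "rect" ([left, top, width, height] in pixels, round what is visible of it).
- viewer.place_of(camera, query): "location" ([row, column] in pixels: a listed point, or the origin of a listed thing).
Readings, each from a call of its own:
- manip.get_time_s(): time.
- manip.get_joint_pos(): joint angles.
- manip.get_qd(): joint speeds.
- manip.get_tau(): joint torques, N m.
- manip.get_ee_pos(): TCP position.
- manip.get_orientation(): TCP orientation.
- manip.get_contact_force(): force on the tool from outside, world axes, zero at the start.
- manip.get_wrist_torque(): the same for the moment, N m.
- manip.get_opening(): finger opening in m.
Only numpy, scipy, OpenCV 4.12 (cv2) and the standard library are available. Lean on these libraries where they do the work, as an engineer would, in place of code of your own. Each camera call takes 0.05 s, during which the arm holds its last target. There are 200 camera calls.

## Working session

There is one attempt and no reset: what is moved stays moved. The work goes in short steps, each a Python script; the robot and the scene stay as the last script left them, time stands still between calls to the robot, and variables do not carry over. Pictures are saved under pics/ and viewed, about 8 in all and at most 12, crops included, and the job is handed in when it is done.

```bash
mkdir -p pics; ls; python3 - <<'E'
from cell import manip, effector, ik, viewer, job
import cv2,numpy as np
np.set_printoptions(precision=4,suppress=True)
print(manip.get_time_s(),manip.get_ee_pos(),manip.get_orientation())
for c in("scene","top"):
    im=viewer.capture(c);cv2.imwrite(f"pics/{c}0.png",im)
    m=viewer.camera_model(c);print(c,m)
E
```

```text
pics
0.0 [0.2186 0.477  0.2308] [-0.6905  0.6912 -0.1509  0.1506]
scene {'mtx': array([[609.6736,   0.    , 323.1978],
       [  0.    , 609.6736, 237.2915],
       [  0.    ,   0.    ,   1.    ]]), 'k1': -0.019010391637730002, 'pose': array([[ 0.466 ,  0.5287, -0.7094, -0.6894],
       [-0.8847,  0.2671, -0.3821, -0.6716],
       [-0.0125,  0.8057,  0.5923,  1.073 ],
       [ 0.    ,  0.    ,  0.    ,  1.    ]])}
top {'mtx': array([[621.7785,   0.    , 315.5936],
       [  0.    , 621.7785, 238.6898],
       [  0.    ,   0.    ,   1.    ]]), 'k1': -0.05991951712154281, 'pose': array([[-0.1778,  0.9593, -0.2194,  0.0905],
       [-0.984 , -0.1748,  0.0334,  0.0626],
       [-0.0063,  0.2218,  0.9751,  1.9494],
       [ 0.    ,  0.    ,  0.    ,  1.    ]])}
```

View pics/scene0.png

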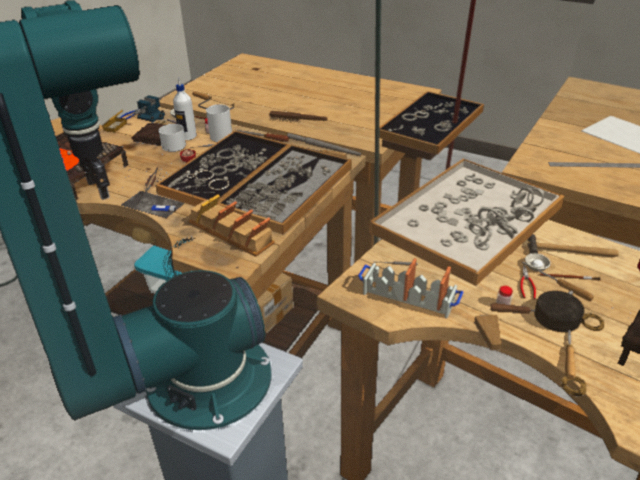

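View pics/top0.png

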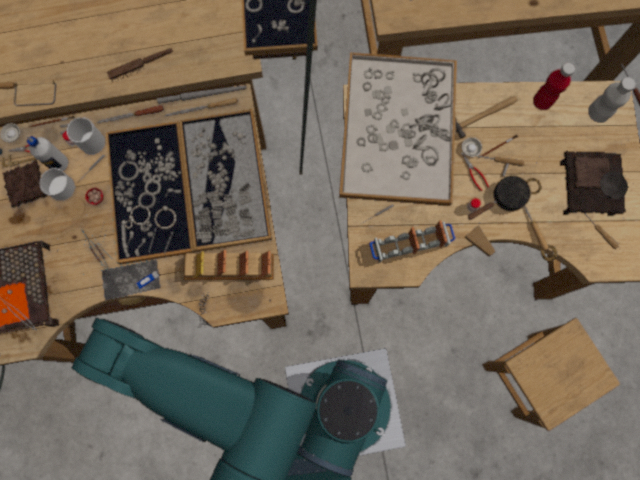

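The scene view shows the rack around (235,225) and the carrier around (410,285). In the top view the rack is at about (228,265) with four slabs, and the carrier at (412,243) with two slabs. I'll get coarse poses next, plus the wrist camera mounting.

```bash
cat > h.py <<'E'
from cell import manip, effector, ik, viewer, job
import cv2,numpy as np
from scipy.spatial.transform import Rotation as R
np.set_printoptions(precision=4,suppress=True)
def ray(m,uv):
    K=m["mtx"];d=np.array([(uv[0]-K[0,2])/K[0,0],(uv[1]-K[1,2])/K[1,1]]);s=d.copy()
    for _ in range(20): s=d/(1+m["k1"]*(s@s))
    P=m["pose"];v=P[:3,:3]@np.array([s[0],-s[1],-1]);return P[:3,3],v
def hit(m,uv,z):
    o,v=ray(m,uv);return o+v*(z-o[2])/v[2]
def proj(m,X):
    P=m["pose"];c=(np.atleast_2d(X)-P[:3,3])@P[:3,:3];s=np.c_[c[:,0]/-c[:,2],-c[:,1]/-c[:,2]]
    s=s*(1+m["k1"]*(s**2).sum(1,keepdims=True));K=m["mtx"]
    return np.c_[s[:,0]*K[0,0]+K[0,2],s[:,1]*K[1,1]+K[1,2]]
def quat(y,z): # tool y (approach), z (jaw) world
    y=np.array(y,float);y/=np.linalg.norm(y);z=np.array(z,float);z-=y*(z@y);z/=np.linalg.norm(z)
    q=R.from_matrix(np.c_[np.cross(y,z),y,z]).as_quat();return q[[3,0,1,2]]
E
python3 - <<'E'
from h import *
c=viewer.camera_model("wrist");T=np.eye(4);q=manip.get_orientation();T[:3,:3]=R.from_quat(np.r_[q[1:],q[0]]).as_matrix();T[:3,3]=manip.get_ee_pos()
print("cam in tool",np.linalg.inv(T)@c["pose"],c["mtx"][0],c["k1"])
for cam in("top","scene"):
    m=viewer.camera_model(cam);viewer.capture(cam)
    for n,z in(("rack",0),("carrier",0),("copper_1",.015),("brass_1",.012),("flux_jar",0),("lighter",0),("scriber",0)):
        for p in viewer.place_of(cam,n)[:6]:
            if p["score"]>.3:r,cc=p["location"];print(cam,n,round(p["score"],2),(cc,r),hit(m,(cc,r),z))
print(manip.get_time_s())
for c,x0,y0,w,h in(("top",165,200,300,100),):
    im=cv2.imread(f"pics/{c}0.png")[y0:y0+h,x0:x0+w];cv2.imwrite("pics/crop1.png",cv2.resize(im,None,fx=2.6,fy=2.6,interpolation=2))
im=cv2.imread("pics/scene0.png");a=im[180:260,180:290];b=im[250:325,350:480]
cv2.imwrite("pics/crop2.png",np.vstack([cv2.resize(a,(400,290),interpolation=2),cv2.resize(b,(400,231),interpolation=2)]))
E
```

```text
cam in tool [[-0.0001 -0.9528 -0.3037 -0.0775]
 [-0.0011  0.3037 -0.9528 -0.1436]
 [ 1.      0.0002 -0.0011  0.0002]
 [ 0.      0.      0.      1.    ]] [418.658    0.     315.4126] -0.05099328564196939
top carrier 0.57 (406.8, 245.3) [ 0.4553 -0.2882  0.    ]
top copper_1 0.68 (438.2, 236.0) [ 0.4642 -0.3908  0.015 ]
top copper_1 0.65 (257.8, 266.5) [0.4698 0.1923 0.015 ]
top copper_1 0.55 (213.8, 265.4) [0.4982 0.3292 0.015 ]
top copper_1 0.48 (236.0, 266.0) [0.4837 0.26   0.015 ]
top copper_1 0.47 (410.3, 244.0) [ 0.4546 -0.2973  0.015 ]
top brass_1 0.51 (193.2, 264.1) [0.5147 0.3937 0.012 ]
top flux_jar 0.48 (471.3, 208.0) [ 0.5392 -0.5217  0.    ]
top lighter 0.55 (152.6, 277.4) [0.4977 0.5299 0.    ]
top scriber 0.58 (376.3, 212.2) [ 0.5806 -0.2137  0.    ]
scene rack 0.64 (230.3, 231.3) [0.4962 0.2856 0.    ]
scene rack 0.33 (406.6, 289.8) [ 0.4875 -0.2867  0.    ]
scene carrier 0.81 (405.5, 297.9) [ 0.4563 -0.2959  0.    ]
scene carrier 0.51 (234.5, 234.5) [0.4883 0.2648 0.    ]
scene copper_1 0.71 (221.4, 225.8) [0.491  0.3127 0.015 ]
scene copper_1 0.69 (440.2, 304.3) [ 0.4576 -0.3886  0.015 ]
scene copper_1 0.52 (254.1, 241.9) [0.4672 0.1798 0.015 ]
scene copper_1 0.5 (410.8, 290.9) [ 0.472  -0.3034  0.015 ]
scene copper_1 0.45 (235.6, 236.5) [0.465  0.2431 0.015 ]
scene brass_1 0.76 (205.1, 214.8) [0.5203 0.3957 0.012 ]
scene brass_1 0.53 (163.4, 207.9) [0.4922 0.5381 0.012 ]
scene flux_jar 0.79 (503.6, 302.2) [ 0.5555 -0.5279  0.    ]
scene lighter 0.53 (254.4, 241.6) [0.4853 0.1919 0.    ]
scene lighter 0.48 (204.7, 216.9) [0.5239 0.4019 0.    ]
scene lighter 0.42 (159.5, 207.8) [0.5004 0.5634 0.    ]
scene scriber 0.54 (395.7, 262.3) [ 0.5828 -0.2164  0.    ]
0.9
```

View pics/crop2.png

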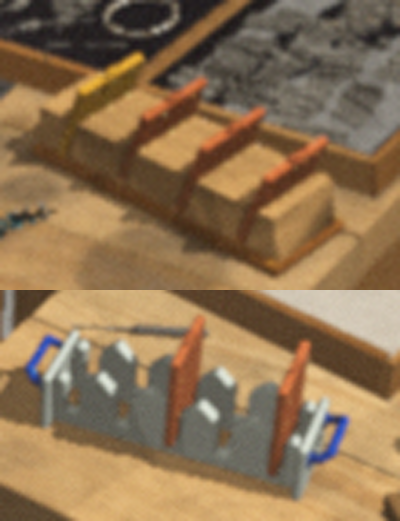

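The close-up shows the brass slab at the left (+y) end of the rack, then three coppers leaning towards −y. Copper also stands in the carrier's middle slot and its right-end slot. Next I'll check IK and look with the wrist camera.

```bash
python3 - <<'E'
from h import *
a=np.radians(26)
def chk(tag,c,yaw,lean,ys,hs,zs):
    Rz=R.from_euler("z",yaw,degrees=True)
    for y in ys:
      for s in(1,-1):
        out=[]
        for h in hs:
            p=c+Rz.apply([0,y,zs])+Rz.apply([0,-np.sin(lean),np.cos(lean)])*h
            q=quat(Rz.apply([0,np.sin(lean),-np.cos(lean)]),Rz.apply([s,0,0]))
            j=ik(p,q);out.append(j if j is None else np.round(j,2))
        print(tag,y,s,out)
chk("rack",np.array([.493,.29,0]),-13,a,(38,-98) if 0 else (.038,-.030,-.098),(.062,.15),.012)
chk("carr",np.array([.46,-.30,0]),1.5,0,(.044,.088,-.044),(.062,.14),.02)
q=quat([0,0,-1],R.from_euler("z",-13,degrees=True).apply([1,0,0]))
p=[.493,.29,.22];print(ik(p,q))
manip.move_pose(p,q)
print(manip.get_time_s(),manip.get_ee_pos(),manip.get_joint_pos())
import pickle
m=viewer.camera_model("wrist");im=viewer.capture("wrist");cv2.imwrite("pics/w1.png",im);pickle.dump(m,open("w1.pkl","wb"))
E
```

```text
rack 0.038 1 [array([ 0.2 ,  0.33, -0.54,  0.5 ,  0.41,  2.04]), array([ 0.13,  0.22, -0.44,  0.74,  0.42,  1.96])]
rack 0.038 -1 [array([ 0.2 ,  0.33, -0.54,  0.5 ,  0.41, -1.1 ]), array([ 0.13,  0.22, -0.44,  0.74,  0.42, -1.18])]
rack -0.03 1 [array([ 0.07,  0.29, -0.6 ,  0.54,  0.43,  1.9 ]), array([-0.01,  0.18, -0.48,  0.8 ,  0.44,  1.81])]
rack -0.03 -1 [array([ 0.07,  0.29, -0.6 ,  0.54,  0.43, -1.24]), array([-0.01,  0.18, -0.48,  0.8 ,  0.44, -1.34])]
rack -0.098 1 [array([-0.08,  0.26, -0.63,  0.6 ,  0.45,  1.73]), array([-0.17,  0.17, -0.51,  0.87,  0.45,  1.63])]
rack -0.098 -1 [array([-0.08,  0.26, -0.63,  0.6 ,  0.45, -1.41]), array([-0.17,  0.17, -0.51,  0.87,  0.45, -1.51])]
carr 0.044 1 [array([-0.66,  0.36, -0.34,  0.88,  0.  ,  0.88]), array([-0.66,  0.3 , -0.2 ,  1.08,  0.  ,  0.88])]
carr 0.044 -1 [array([-0.66,  0.36, -0.34,  0.88,  0.  , -2.26]), array([-0.66,  0.3 , -0.2 ,  1.08,  0.  , -2.26])]
carr 0.088 1 [array([-0.6 ,  0.32, -0.39,  0.86,  0.  ,  0.95]), array([-0.6 ,  0.26, -0.25,  1.06,  0.  ,  0.95])]
carr 0.088 -1 [array([-0.6 ,  0.32, -0.39,  0.86,  0.  , -2.19]), array([-0.6 ,  0.26, -0.25,  1.06,  0.  , -2.19])]
carr -0.044 1 [array([-0.78,  0.43, -0.21,  0.93,  0.  ,  0.76]), array([-0.78,  0.38, -0.07,  1.12,  0.  ,  0.76])]
carr -0.044 -1 [array([-0.78,  0.43, -0.21,  0.93,  0.  , -2.38]), array([-0.78,  0.38, -0.07,  1.12,  0.  , -2.38])]
[0.3893 0.3477 0.0458 1.2689 0.     2.187 ]
2.1583 [0.4924 0.2907 0.2201] [0.3907 0.3473 0.0455 1.269  0.0002 2.1861]
```

View pics/w1.png

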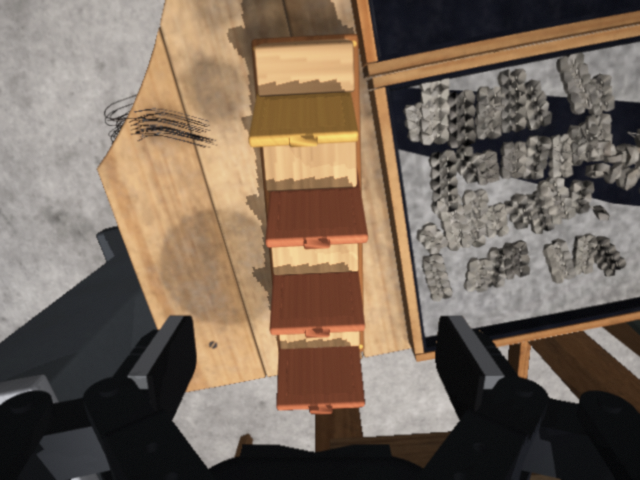

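The wrist view shows brass at the top (305,118) and coppers at (317,217), (318,303) and (320,378), with their stubs on the −y side. I'll fit these silhouettes and move over the carrier in the same step.

```bash
cat > fit.py <<'E'
from h import *
from scipy.optimize import minimize
from scipy.ndimage import gaussian_filter
def box(x,y,z0,z1): return np.array([[a,b,c] for a in x for b in y for c in z0] if 0 else [[a,b,c] for a in x for b in y for c in(z0,z1)])
def copper(im):
    f=im.astype(float)+1;return ((f[...,1]/f[...,2]<.55)&(f[...,2]>45)).astype(np.uint8)
def brass(im):
    f=im.astype(float)+1;return ((f[...,0]/f[...,2]<.4)&(f[...,1]/f[...,2]>.6)&(f[...,2]>80)).astype(np.uint8)
def render(m,x,y,yaw,lean,z0,h0,shape=(480,640)):
    out=np.zeros(shape,np.uint8);Rm=R.from_euler("ZX",[yaw,lean])
    for b in(box((-.035,.035),(-.004,.004),h0,.09),box((-.009,.009),(-.003,.003),.09,.094)):
        p=proj(m,Rm.apply(b)+[x,y,z0]);hl=cv2.convexHull((p*16).astype(np.float32)).round().astype(np.int32)
        cv2.fillConvexPoly(out,hl,1,shift=4)
    return out
def fit(m,mask,g,lean,z0,h0):
    mf=gaussian_filter(mask.astype(float),1.2)
    f=lambda p:((gaussian_filter(render(m,p[0],p[1],p[2],lean,z0,h0).astype(float),1.2)-mf)**2).sum()
    s=np.vstack([g]+[np.array(g)+d for d in([.008,0,0],[0,.008,0],[0,0,.06])])
    r=minimize(f,g,method="Nelder-Mead",options=dict(initial_simplex=s,xatol=1e-5,fatol=.05,maxiter=300))
    return r.x,r.fun,mask.sum()
def comps(mask,amin=500):
    n,l,s,c=cv2.connectedComponentsWithStats(mask);return [((l==i).astype(np.uint8),s[i]) for i in range(1,n) if s[i,4]>amin]
E
python3 - <<'E'
from fit import *
import pickle
m=pickle.load(open("w1.pkl","rb"));im=cv2.imread("pics/w1.png")
a=np.radians(26)
for nm,fn in(("cu",copper),("br",brass)):
    for k,s in comps(fn(im)):
        if not 230<s[0]<300 : continue
        u,v=s[0]+s[2]/2,s[1]+s[3]/2
        g=hit(m,(u,v),.07);yaw=np.radians(-13);g=[g[0]-.01,g[1]+.035,yaw]
        print(nm,s,*fit(m,k,g,a,.012,.045))
q=quat([0,0,-1],R.from_euler("z",2,degrees=True).apply([1,0,0]))
manip.move_pose([.46,-.30,.24],q)
m=viewer.camera_model("wrist");im=viewer.capture("wrist");cv2.imwrite("pics/w2.png",im);pickle.dump(m,open("w2.pkl","wb"))
print(manip.get_time_s(),manip.get_ee_pos())
E
```

```text
br [ 251   87  108   56 4179] [ 0.5081  0.3932 -0.1781] 311.9711037930192 4179
4.3833 [ 0.4604 -0.2994  0.24  ]
```

View pics/w2.png

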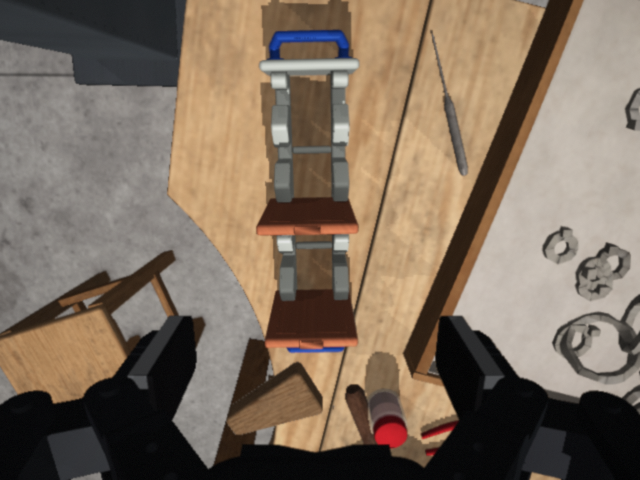

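The wrist view shows copper_5 at (307,217) and copper_4 at (311,320). The white end bar is at (309,67), and comb teeth sit at rows ~75, 125, 180 and 243. The jar (388,420) and scriber (455,120) are well clear. Next I'll fix the copper segmentation and fit both racks.

```bash
python3 - <<'E'
from fit import *
import pickle
a=np.radians(26)
m1=pickle.load(open("w1.pkl","rb"));i1=cv2.imread("pics/w1.png")
m2=pickle.load(open("w2.pkl","rb"));i2=cv2.imread("pics/w2.png")
print(i1[217,317],i1[303,318],i1[240,290],i1[378,320],i2[217,307],i2[229,290],i2[320,311],i2[344,290])
for t,m,im in(("rack",m1,i1),("car",m2,i2)):
    k=copper(im);k=cv2.morphologyEx(k,cv2.MORPH_OPEN,np.ones((3,3),np.uint8))
    for c,s in comps(k,1500):
        u,v=s[0]+s[2]/2,s[1]+s[3]/2
        if not(280<u<345 and 180<v<420): continue
        if t=="rack":
            g=hit(m,(u,v),.07);r=fit(m,c,[g[0]-.01,g[1]+.035,-.2],a,.012,.045)
        else:
            g=hit(m,(u,s[1]+s[3]-8),.11);r=fit(m,c,[g[0],g[1],.03],0,.02,.03)
        print(t,s,*r)
E
```

```text
[ 44  63 111] [ 43  61 109] [ 92 132 222] [ 43  61 108] [22 32 58] [ 81 118 201] [22 32 57] [ 87 127 215]
```

```bash
sed -i 's/<.55)&/<.65)\&/' fit.py; python3 - <<'E'
from fit import *
import pickle
a=np.radians(26)
m1=pickle.load(open("w1.pkl","rb"));i1=cv2.imread("pics/w1.png")
m2=pickle.load(open("w2.pkl","rb"));i2=cv2.imread("pics/w2.png")
vis=[]
for t,m,im in(("rack",m1,i1),("car",m2,i2)):
    k=copper(im);k=cv2.morphologyEx(k,cv2.MORPH_OPEN,np.ones((3,3),np.uint8));v0=im.copy();v0[k>0]=(255,0,255);
    for c,s in comps(k,1500):
        u,v=s[0]+s[2]/2,s[1]+s[3]/2
        if not(280<u<345 and 180<v<420): continue
        if t=="rack":
            g=hit(m,(u,v),.07);r=fit(m,c,[g[0]-.01,g[1]+.035,-.2],a,.012,.045);e=render(m,*r[0],a,.012,.045)
        else:
            # only fit top strip + sides (visible height 30..90)
            g=hit(m,(u,s[1]+s[3]-8),.11);r=fit(m,c,[g[0],g[1],.03],0,.02,.03);e=render(m,*r[0],0,.02,.03)
        print(t,s,*r)
        cs,_=cv2.findContours(e,cv2.RETR_EXTERNAL,cv2.CHAIN_APPROX_NONE);cv2.drawContours(im,cs,-1,(0,255,0),1)
    vis.append(cv2.resize(im[50:420,230:400],None,fx=1.6,fy=1.6));vis.append(cv2.resize(v0[50:420,230:400],None,fx=.7,fy=1.6))
cv2.imwrite("pics/fit1.png",np.hstack(vis))
E
```

```text
rack [ 265  185  103   64 5493] [ 0.4983  0.323  -0.1764] 323.7277531171653 5493
rack [ 270  272   94   65 5424] [ 0.4833  0.2568 -0.1458] 263.7250900903231 5424
rack [ 277  347   87   68 5200] [ 0.4724  0.1888 -0.2169] 327.5174437152684 5200
car [ 257  198  101   37 3177] [ 0.4551 -0.2997  0.0425] 227.64494659859014 3177
car [ 264  290   93   59 4358] [ 0.4609 -0.3876  0.0633] 436.86109666240617 4358
```

View pics/fit1.png

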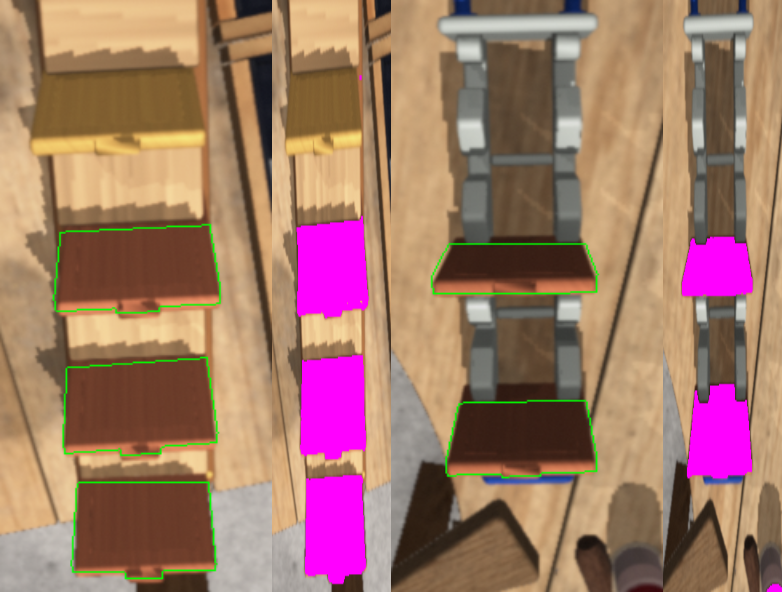

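The fits are consistent: rack pitches of 67.9 and 68.9 mm with yaw ≈ −0.18, and a carrier slab spacing of 88.1 mm with yaw ≈ 0.055. I'll check the carrier pose by overlaying its comb geometry on the image.

```bash
python3 - <<'E'
from fit import *
import pickle
m=pickle.load(open("w2.pkl","rb"));im=cv2.imread("pics/w2.png")
print("bar pts",hit(m,(262,68),.053),hit(m,(357,65),.053),"handle",hit(m,(309.5,32),.045))
C=np.array([.4556,-.2997,0]);Rz=R.from_euler("z",.055)
big=cv2.resize(im[20:260,240:400],None,fx=4,fy=4,interpolation=cv2.INTER_CUBIC)
big=cv2.resize(big,(800,600*2))[:600] if 0 else cv2.resize(im[20:255,240:380],None,fx=2.5,fy=2.5,interpolation=cv2.INTER_CUBIC)
ov=big.copy()
def L(a,b,col):
    p=(proj(m,Rz.apply([a,b])+C)-[240,20]+.5)*2.5;p=p.round().astype(int);cv2.line(ov,tuple(p[0]),tuple(p[1]),col,1)
for s in(1,-1):
    for y in(88,44,0,-44):
        for d in(-6,6): L([s*.02,(y+d)/1e3,.05],[s*.03,(y+d)/1e3,.05],(0,255,0))
    for y in(66,22,-22):
        for d in(-2,2):L([s*.02,(y+d)/1e3,.064],[s*.03,(y+d)/1e3,.064],(0,0,255))
L([-.037,.134,.04],[.037,.134,.04],(255,255,0));L([0,-.1,.05],[0,.13,.05],(255,0,255))
cv2.imwrite("pics/ov.png",np.hstack([big,ov]))
E
```

```text
bar pts [ 0.4177 -0.1949  0.053 ] [ 0.4877 -0.1903  0.053 ] handle [ 0.4519 -0.1678  0.045 ]
```

View pics/ov.png

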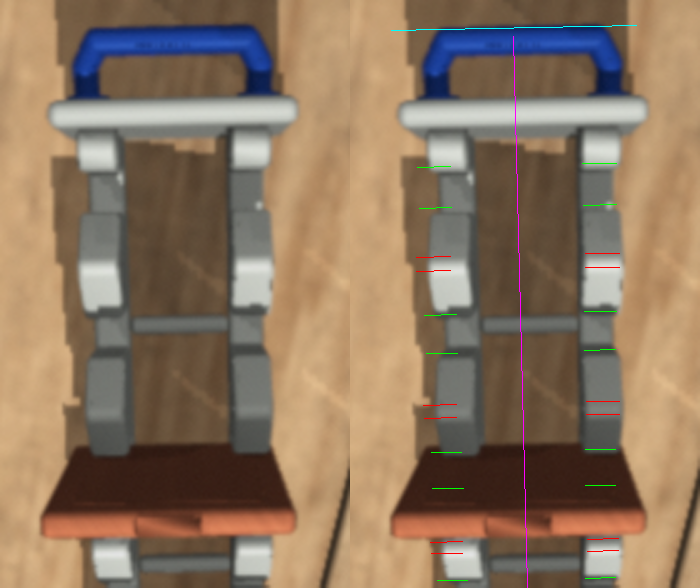

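The overlay agrees in y to about 1 mm. In x, the comb centreline lies 2–3 mm further +x than the slabs, so I take the carrier at (.458, −.2997) with yaw .052. Now I'll pick the rack y=−98 slab, gripping it across its 70 mm width.

```bash
cat >> h.py <<'E'
A=np.radians(26);RY=R.from_euler("z",-.18);CY=R.from_euler("z",.052);C=np.array([.458,-.2997,0])
AX=RY.apply([0,-np.sin(A),np.cos(A)]);QR=quat(-AX,RY.apply([1,0,0]));QC=quat([0,0,-1],CY.apply([1,0,0]))
def st(t): print(t,round(manip.get_time_s(),2),manip.get_ee_pos(),"F",manip.get_contact_force(),"op",round(manip.get_opening(),4))
def pick(xy,h=.062):
    o=np.array([*xy,.012]);manip.move_pose(o+AX*(h+.055),QR);st("pre")
    manip.move_l(o+AX*h,.08);st("at");effector.clamp();st("clamped")
    manip.move_l(o+AX*(h+.02),.08);st("up20")
    manip.move_l(o+AX*(h+.085),.12);st("up85")
def carry(y,h=.062):
    manip.move_pose(C+CY.apply([0,y,.02+h+.10]),QC);st("above")
E
python3 - <<'E'
from h import *
pick((.4724,.1888))
cv2.imwrite("pics/w3.png",viewer.capture("wrist"))
E
```

```text
pre 6.03 [0.4639 0.1377 0.1174] F [ 0.1467 -0.1299  0.5956] op 0.0855
at 6.86 [0.4678 0.1619 0.068 ] F [ 0.4674  0.1848 -0.0184] op 0.0856
clamped 7.17 [0.4674 0.1618 0.0684] F [-7.5066 -5.5184 14.2243] op 0.0682
up20 7.58 [0.4662 0.1533 0.0858] F [ 1.7898  0.9041 -2.4542] op 0.0685
up85 8.27 [0.4605 0.1256 0.1434] F [-0.0123 -0.6031 -4.6533] op 0.068
```

View pics/w3.png

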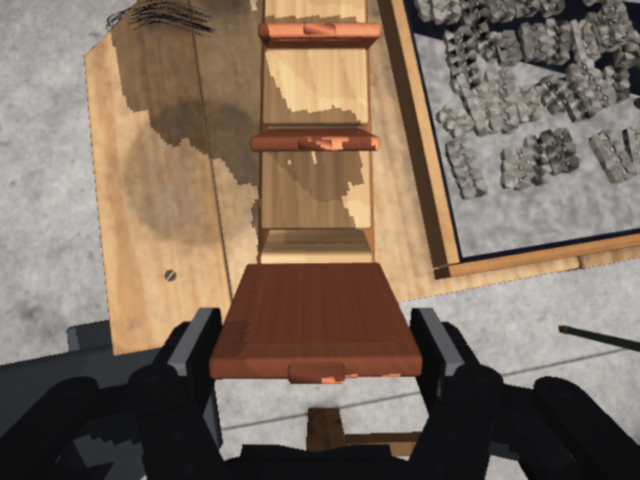

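The copper is held at (316,320), square between the fingers, with a weight reading of about 4.6 N. I'll fit its tilt and height in the tool frame, then carry it to the y=88 slot and insert with force checks.

```bash
cat >> fit.py <<'E'
def held(im=None,m=None):
    m=m or viewer.camera_model("wrist");im=viewer.capture("wrist") if im is None else im
    q=manip.get_orientation();T=R.from_quat(np.r_[q[1:],q[0]]);t=np.array(manip.get_ee_pos())
    k=cv2.morphologyEx(copper(im),cv2.MORPH_OPEN,np.ones((3,3),np.uint8));k[:,:205]=0;k[:,430:]=0
    mask=max([c for c in comps(k,3000) if c[1][1]+c[1][3]>340],key=lambda c:c[1][4])[0]
    B=np.array([[0,-1,0],[0,0,-1],[1,0,0]]).T.T # columns: slab x->tz, y->-tx, z->-ty
    B=np.c_[[0,0,1],[-1,0,0],[0,-1,0]]
    mf=gaussian_filter(mask.astype(float),1.2)
    def f(p):
        out=np.zeros((480,640),np.uint8);Q=R.from_matrix(B)*R.from_euler("X",p[2])
        for b in(box((-.035,.035),(-.004,.004),-.0,.09),box((-.009,.009),(-.003,.003),.09,.094)):
            X=T.apply(Q.apply(b-[0,0,.07])+[-p[0],p[1]-.07,0])+t if 0 else T.apply(Q.apply(b-[0,0,.07])+[-p[0],p[1]-.07,p[3]])+t
            cv2.fillConvexPoly(out,cv2.convexHull((proj(m,X)*16).astype(np.float32)).round().astype(np.int32),1,shift=4)
        return ((gaussian_filter(out.astype(float),1.2)-mf)**2).sum()
    g=np.array([0,.062,0,0]);s=np.vstack([g]+[g+d for d in np.diag([.005,.008,.06,.003])])
    r=minimize(f,g,method="Nelder-Mead",options=dict(initial_simplex=s,xatol=1e-5,fatol=.05,maxiter=400))
    print("held: off_y %.4f h %.4f pitch %.3f off_x %.4f"%tuple(r.x),"res",r.fun,mask.sum());return r.x
E
python3 - <<'E'
from fit import *
held(cv2.imread("pics/w3.png"))
carry(.088)
held()
E
```

```text
held: off_y -0.0044 h 0.0659 pitch -0.021 off_x 0.0001 res 120.80400566676157 20499
above 9.57 [ 0.4534 -0.2109  0.1816] F [-0.8526 -0.8086 -5.0325] op 0.0684
held: off_y -0.0063 h 0.0630 pitch 0.034 off_x 0.0003 res 1866.7509458306097 22879
```

```bash
python3 - <<'E'
from fit import *
im=viewer.capture("wrist");k=copper(im)
v=im.copy();v[k>0]=(255,0,255)
cv2.imwrite("pics/w4.png",np.hstack([im[120:420,200:440],v[120:420,200:440]]))
E
```

```text
(no output)
```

View pics/w4.png

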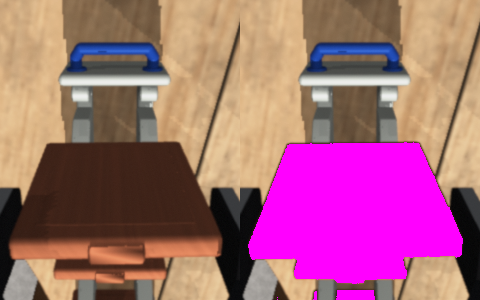

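The held slab is still square, with its top edge at row ~378 as before. copper_5 peeks out below it and spoiled the second fit. I'll use the first fit (slab ≈5 mm toward −y, h≈66 mm), correct for it and insert in guarded steps.

```bash
cat >> h.py <<'E'
def insert(y,dy=.005,h=.0655):
    p=lambda b:C+CY.apply([0,y+dy,b+h])
    manip.move_l(p(.075),.1);manip.wait(.1);F0=np.array(manip.get_contact_force());st("over")
    for b in(.055,.045,.037,.030,.026,.024,.022,.021,.020,.019,.018,.017,.016,.015):
        manip.move_l(p(b),.05);d=np.array(manip.get_contact_force())-F0
        print(b,d,round(manip.get_ee_pos()[2],4))
        if d[2]>6 or np.linalg.norm(d[:2])>14: st("contact");break
E
python3 - <<'E'
from h import *
insert(.088)
cv2.imwrite("pics/w5.png",viewer.capture("wrist"))
E
```

```text
over 10.34 [ 0.4536 -0.2071  0.1412] F [ 0.2741  0.0246 -4.2126] op 0.068
0.055 [-0.8094 -1.3387  0.2524] 0.1204
0.045 [-1.8887 -1.3267 14.1097] 0.1112
contact 11.24 [ 0.4539 -0.2075  0.1112] F [-1.6147 -1.302   9.8971] op 0.0684
```

View pics/w5.png

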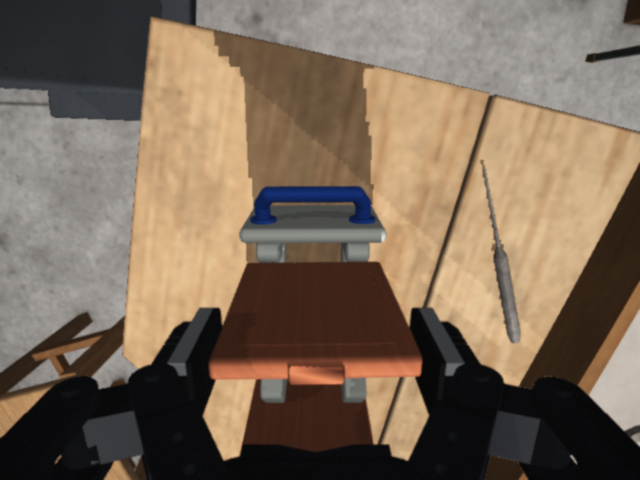

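```bash
python3 - <<'E'
from fit import *
m=viewer.camera_model("wrist");im=viewer.capture("wrist");r=held(im,m)
q=manip.get_orientation();T=R.from_quat(np.r_[q[1:],q[0]]);t=np.array(manip.get_ee_pos())
Q=R.from_matrix(np.c_[[0,0,1],[-1,0,0],[0,-1,0]])*R.from_euler("X",r[2])
b=T.apply(Q.apply([0,0,-.07])+[-r[0],r[1]-.07+0,r[3]])+t
# note: fit anchors slab point h=.07 at tool y=r[1]-.07
print("slab bottom in carrier",CY.inv().apply(b-C), "top dir in carrier",CY.inv().apply(T.apply(Q.apply([0,0,1]))))
# visible far bottom edge: rows near 263; bar
for uv in((241,236),(384,235),(312,236)): print("bar",CY.inv().apply(hit(m,uv,.053)-C))
m2=__import__("pickle").load(open("w2.pkl","rb"))
for uv in((262,68),(357,65)): print("bar w2",CY.inv().apply(hit(m2,uv,.053)-C))
v=im.copy();
for z in(.05,):
  for y in(.082,.094):
    p=proj(m,CY.apply([[-.025,y,z],[.025,y,z]])+C).round().astype(int);print(y,p.tolist())
st("now")
E
```

```text
held: off_y -0.0060 h 0.0667 pitch 0.003 off_x 0.0002 res 6285.676585216404 27210
slab bottom in carrier [0.001  0.0864 0.0445] top dir in carrier [-0.0018 -0.0008  1.    ]
bar [-0.0364  0.1078  0.053 ]
bar [0.0358 0.1083 0.053 ]
bar [-0.0006  0.1078  0.053 ]
bar w2 [-0.0348  0.1068  0.053 ]
bar w2 [0.0354 0.1077 0.053 ]
0.082 [[266, 281], [360, 281]]
0.094 [[265, 260], [361, 259]]
now 11.34 [ 0.4539 -0.2075  0.1112] F [-2.002  -0.9312  8.725 ] op 0.068
```

```bash
sed -i 's/k\[:,430:\]=0/k[:,430:]=0;k[384:]=0;k[:255]=0/; s/+c\[1\]\[3\]>340/+c[1][3]>330/' fit.py; cat > loc.py <<'E'
from fit import *
def loc():
    m=viewer.camera_model("wrist");im=viewer.capture("wrist");r=held(im,m)
    q=manip.get_orientation();T=R.from_quat(np.r_[q[1:],q[0]]);t=np.array(manip.get_ee_pos())
    Q=R.from_matrix(np.c_[[0,0,1],[-1,0,0],[0,-1,0]])*R.from_euler("X",r[2])
    f=lambda v:T.apply(Q.apply(v)+[-r[0],r[1]-.07,r[3]])+t
    for n,v in(("bottom",[0,0,-.07]),("top",[0,0,.02])): print(n,CY.inv().apply(f(v)-C))
E
python3 - <<'E'
from loc import *
loc()
manip.move_l(C+CY.apply([0,.093,.065+.0655]),.1);st("up");loc()
E
```

```text
held: off_y -0.0060 h 0.0675 pitch -0.010 off_x 0.0001 res 154.91734414740296 20832
bottom [0.0009 0.0855 0.0437]
top [0.0007 0.0865 0.1337]
up 11.74 [ 0.4533 -0.2069  0.1302] F [-0.9527  1.0109 -5.2881] op 0.0683
held: off_y -0.0058 h 0.0661 pitch -0.010 off_x 0.0004 res 133.23268031458252 20832
bottom [0.0003 0.0866 0.0638]
top [0.0003 0.0874 0.1538]
```

The slab touched at bottom z≈44 mm, and both the force and the ~1 mm displacement point toward −y. That suggests the lip on the +y side, so I'll probe with small shifts.

```bash
cat >> h.py <<'E'
def probe(y,dys,h=.0665,z0=.055,dx=0):
    p=lambda b,dy:C+CY.apply([dx,y+dy,b+h])
    for dy in dys:
        manip.move_l(p(z0,dy),.1);manip.wait(.05);F0=np.array(manip.get_contact_force())
        for b in(.047,.043,.039,.032,.026,.023,.021,.0195,.018,.0165,.015):
            manip.move_l(p(b,dy),.06);d=np.array(manip.get_contact_force())-F0
            if d[2]>6 or np.linalg.norm(d[:2])>14: break
        print("dy",dy,"b",b,d,"z",round(manip.get_ee_pos()[2],4),"t",round(manip.get_time_s(),2))
        if b<.027: return dy,b
    return None
E
python3 - <<'E'
from loc import *
probe(.088,(.003,.001,.007)); loc(); st("end")
E
```

```text
dy 0.003 b 0.015 [-2.12    0.1078  9.9491] z 0.0819 t 14.89
held: off_y -0.0055 h 0.0658 pitch -0.028 off_x 0.0002 res 1107.8808214855605 19647
bottom [0.0003 0.0832 0.0162]
top [0.0003 0.0858 0.1062]
end 14.94 [ 0.4534 -0.2091  0.082 ] F [-3.147   0.7871  4.7148] op 0.0683
```

It went fully down: floor contact at TCP z=0.082 means the slab bottom is at 0.020. I'll release, retreat and pick the second slab (rack y=−30).

```bash
python3 - <<'E'
from loc import *
effector.open_jaws();st("open")
p=np.array(manip.get_ee_pos());manip.move_l(p+[0,0,.11],.2)
cv2.imwrite("pics/w6.png",viewer.capture("wrist"))
pick((.4833,.2568));loc()
carry(.044);loc()
E
```

```text
open 15.26 [ 0.4534 -0.2089  0.0815] F [ 0.5744 -0.182  -0.4943] op 0.0858
pre 17.54 [0.4746 0.2057 0.1173] F [-0.7424 -0.6004  0.7265] op 0.0853
at 18.38 [0.4786 0.2299 0.068 ] F [0.2619 0.2154 0.1717] op 0.0855
clamped 18.69 [0.4788 0.2297 0.0686] F [-4.184  -7.6697 12.2792] op 0.0689
up20 19.09 [0.4772 0.2213 0.0858] F [ 1.3684  0.7922 -2.3903] op 0.0684
up85 19.78 [0.4714 0.1935 0.1434] F [-0.5217 -0.1562 -4.932 ] op 0.0683
held: off_y -0.0054 h 0.0661 pitch -0.019 off_x 0.0005 res 55.57646107958762 20599
bottom [0.0446 0.5141 0.0808]
top [0.036  0.4772 0.1625]
above 21.46 [ 0.4559 -0.2549  0.1818] F [-0.3449  0.1412 -5.1713] op 0.0681
held: off_y -0.0063 h 0.0664 pitch -0.008 off_x 0.0004 res 96.3383456356676 20775
bottom [0.0006 0.0381 0.1154]
top [0.0006 0.0387 0.2054]
```

View pics/w6.png

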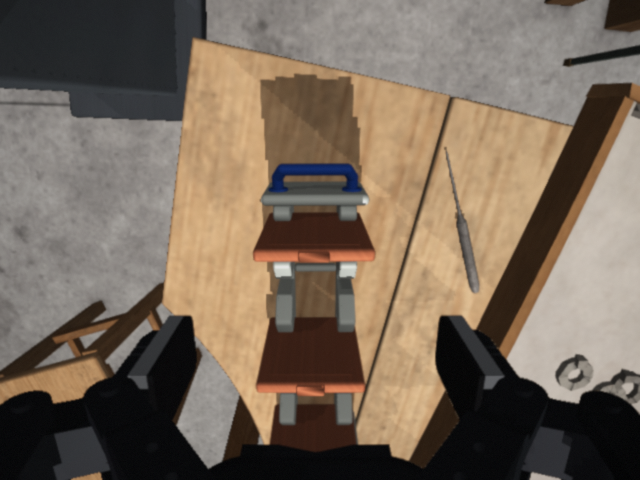

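The first slab stands in the end slot at (315,235), with copper_5 at (311,355). The second slab is held the same way, so I'll insert it at y=44.

```bash
python3 - <<'E'
from loc import *
manip.move_l(C+CY.apply([0,.048,.07+.062]),.12)
r=probe(.044,(.004,.0025,.006,.001),h=.063); st("end")
if r and manip.get_ee_pos()[2]<.085:
    effector.open_jaws();st("open")
    p=np.array(manip.get_ee_pos());manip.move_l(p+[0,0,.11],.2)
    manip.move_pose([.46,-.28,.26],QC)
    cv2.imwrite("pics/w7.png",viewer.capture("wrist"));st("view")
E
```

```text
dy 0.004 b 0.018 [-2.8484 -0.3606 11.2236] z 0.0816 t 24.72
end 24.72 [ 0.4556 -0.2521  0.0816] F [-2.653  -0.2309  6.5274] op 0.0685
open 25.03 [ 0.4556 -0.2518  0.081 ] F [-0.3808 -0.5407 -0.2835] op 0.0857
view 26.18 [ 0.4596 -0.2798  0.2585] F [-0.1957  0.0176  0.1043] op 0.0854
```

Seated and released. For the final check I'll take the carrier view plus a scene view of the rack in one picture.

```bash
python3 - <<'E'
from fit import *
m=viewer.camera_model("wrist");im=cv2.imread("pics/w7.png")
k=cv2.morphologyEx(copper(im),cv2.MORPH_OPEN,np.ones((3,3),np.uint8))
for c,s in comps(k,1200):
    if 260<s[0]+s[2]/2<350:
        g=hit(m,(s[0]+s[2]/2,s[1]+s[3]-8),.11);r=fit(m,c,[g[0],g[1],.05],0,.02,.045);print(s,CY.inv().apply([r[0][0],r[0][1],0]-C),r[0][2],r[1])
sc=viewer.capture("scene");a=cv2.resize(sc[180:260,180:290],(410,300),interpolation=2);b=cv2.resize(sc[250:325,350:480],(410,237),interpolation=2)
cv2.imwrite("pics/fin.png",np.hstack([np.vstack([a,b]),cv2.resize(im[20:420,200:420],(295,537))]))
E
```

```text
[ 258  113  103   14 1278] [-0.0011  0.0894  0.    ] 0.061504105997967476 52.748945188006616
[ 263  165   97   26 2172] [0.0009 0.0468 0.    ] 0.05136469808363141 163.07300100908463
[ 260  214   94   38 2968] [-0.0034  0.0024  0.    ] 0.06968709124875039 461.2442214651403
[ 265  299   87   57 3893] [-0.0026 -0.0846  0.    ] 0.0916668044554777 821.3003832041201
```

View pics/fin.png

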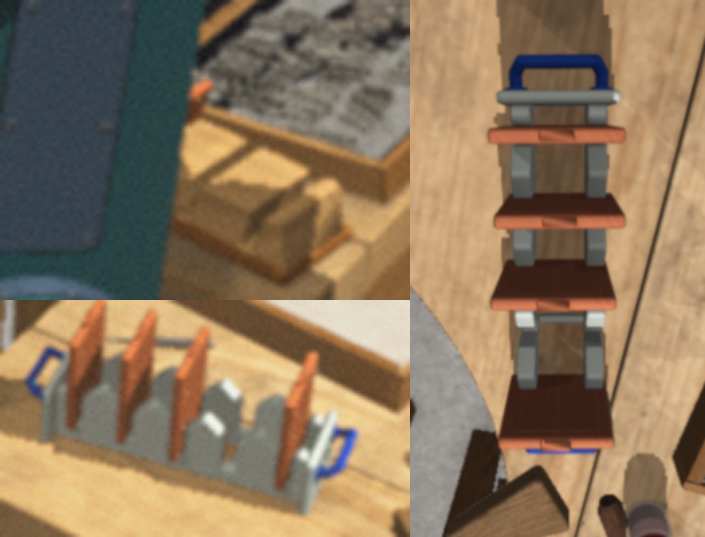

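All four coppers stand upright at equal height, at carrier y ≈ 89, 47, 2 and −85 mm with |x| < 4 mm. The arm hides part of the rack in the scene view, so I'll check the remaining rack slabs numerically and hand in.

```bash
python3 - <<'E'
from h import *
m=viewer.camera_model("top");viewer.capture("top")
for n,z in(("brass_1",.012),("copper_1",.015),("flux_jar",0),("lighter",0),("scriber",0)):
    for p in viewer.place_of("top",n)[:6]:
        if p["score"]>.3: print(n,round(p["score"],2),hit(m,p["location"][::-1],z))
job.sign_off();print(manip.get_time_s())
E
```

```text
brass_1 0.58 [0.5124 0.3995 0.012 ]
copper_1 0.74 [0.4897 0.324  0.015 ]
flux_jar 0.5 [ 0.5409 -0.5197  0.    ]
lighter 0.45 [0.4921 0.5458 0.    ]
scriber 0.42 [ 0.5749 -0.2115  0.    ]
the job is handed in; nothing more can be done
the job is handed in; nothing more can be done
```

The carrier now holds four copper slabs, and I handed the job in after about 27 s of robot time. No verdict is reported. I moved two coppers from the rack (y = −98 and −30 mm) into the free carrier slots at y = 88 and y = 44 mm, gripping each across its 70 mm width.

**Insertion:** The first attempt at slot 88 touched the slot lip with about 14 N, so I backed off, shifted 2 mm and tried again. Both slabs then went down to the slot floor (tool tip at z ≈ 0.082 m, which puts the slab at 20 mm) before I released them.

**Final carrier check:** The camera shows four upright coppers at y ≈ 89, 47, 2 and −85 mm, each within 4 mm of the middle across the carrier. The readings at 47, 2 and −85 mm are each about 3 mm from nominal. That fits calibration error, and the fits got poorer toward the −85 mm end.

**Rack and bystanders:**
- **Brass and spare copper:** The last top view places both within about 9 mm of where they started. I never touched either one. I did not measure their lean again, because the arm partly hid the rack in the scene view.
- **Jar and scriber:** The detector found both within about 6 mm of where they were at the start.
- **Lighter:** Its detection came out about 17 mm off, with a low score (0.45). The arm never went near it, so I take this as detector noise.

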